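# Switch off the honing machine and take off its left-hand clamp nut

### The arm

A 6-joint arm with a two-finger parallel gripper is mounted at the origin on a cart in front of the work surface, level with it; the furniture and walls round the work are solid. World frame = base frame: x ahead of the robot, y to its left, z up, the work surface at z = 0. Lengths are in m, angles in degrees, forces in N, time in s.
With the tool pointing down it reaches from about 0.35 to 0.875 m from the base axis. Payload 4.2 kg.
Tool frame: the origin (TCP) lies midway between the tips of the shut fingers; the grasp point (between the pads) lies r.pinch_z behind it (r.pinch_z is the distance from the TCP to the grasp point, in m); z points along the fingers, y is the direction in which the jaws open and shut (so a half turn about z gives the same grasp; the last joint's range is limited). The gripper opens to 87 mm and grips with 3 to 60 N. Pads are 19 mm wide; open, the fingers measure 117 mm over their backs; the gripper's body (75 mm by 190 mm) begins 51 mm behind the grasp point.
Start: joints at [-57.319, 22.042, 0.453, 0, -68.411, -14.817], TCP at [0.192, -0.595, 0.223] pointing down, gripper open.
Joint ranges: [-179.83, 179.83], [-69.29, 118.12], [-61.27, 80.66], [-181.25, 117.63], [-171.15, -9.14], [-177.46, 177.46]. Speed limits (degrees/s): [159.86, 159.86, 180, 180, 180, 180].

### API

Orientations are given as a 3x3 rotation matrix whose columns are the frame's x, y, z axes.
In Python, from station import r gives the robot as it stands. The module is installed in compiled form; this text tells all that it offers.
- The arm moves only by the tool play_rows, never from a script. Its argument "deltas" is a list of rows, each a list of 7 numbers: the shift along the tool's x, y, z in units of 25 mm (1.0 is 25 mm), then the turn, a rotation vector about the tool's x, y, z in units of 5 degrees (1.0 is 5 degrees), then the finger opening in mm, from 0 to 87. In form: [[tx, ty, tz, wx, wy, wz, fingers], ...]. A call has 1 to 12 rows; each row is the pose to reach, as a shift and turn from the pose commanded when the call began, along the tool's axes at that moment; what a row does not reach only later rows make up. A row lasts 1/10 s, in which the tool goes at most 50 mm and 8.59 degrees, less where a joint would pass 70% of its speed; a pose out of reach is approached as far as the arm can. A call with a gripper value outside its range is refused whole. The fingers move at their own pace and stop on an object; the grip force is fixed at half the most. Time passes only in rows, so rows that repeat a pose let the fingers close. It gives the time, the measured TCP pose, the force and the opening at its end, in the units of the state.
- r.sense(): the state, without advancing time (a new reading comes with each control period).
- r.capture(name): name is "scene" or "side" or "wrist"; returns a dict with "pixels" (384x512x3 uint8, red, green, blue), "camera_matrix" (3x3 intrinsics, pixels), "R" (3x3) and "t" (3): a world point X has camera coordinates R X + t; the wrist camera has in their place "T_tool_cam" (4x4, takes a point from camera to tool coordinates, whose origin is the TCP and whose axes are the flange's). Camera axes: x right, y down, z forward; pixel columns grow to the right and rows downward; lengths in m; the calibration is good to about 2 mm. A picture is of the moment at which its call begins: read the wrist's pose just before it. There is no depth.
- r.finish_job(): hands the job in, once; it reports no verdict.
Trained networks look in the newest picture that a camera, given by its name, has taken for a name from the list of things; names that differ only in an ending like _2 or _b are one class to them, and where a whole thing is asked for, a point or a joint stands for the part that bears it (a point fixed in the world has none). Each returns a list of dicts, best first, with "score" (0 to 1); they miss things now and then, are a little off and sometimes report something else, mostly with a low value. They report only what shows in the picture. A call takes as long as a camera call. They do not tell look-alikes from the thing itself.
- r.spot_in(camera, target): "centre" ([x, y, z] in m, in world coordinates, good to about 4 mm: the middle of the surface that is visible of it).
- r.cut_out(camera, target): "region" (384x512 bool, what is visible of it).
The state is a dict: "time_s": time; "joints": joint angles; "joint_velocities": joint speeds; "effort": joint torques, N m; "tcp_pos": TCP position; "ee_rot": TCP orientation; "wrist_force": force on the tool from outside, world axes, zero at the start; "moment": the same for the moment, N m; "gripper_width": opening from 0.0 (shut) to 1.0 (fully open).
Only numpy, scipy, OpenCV 4.12 (cv2) and the standard library are available. Lean on these libraries where they do the work, as an engineer would, in place of code of your own. Each camera call takes 0.05 s, during which the arm holds its last target.

### The job

Make the tool-honing machine ready for a disc change: first throw all four of its toggle switches off (to the right), then undo the clamp nut on its spindle, which has a left-hand thread and so loosens clockwise (seen from above), lift it clear and stand it upright in the steel parts tray. Leave the dabber, the glass jar and the sanding block where they are.

Things in the scene. Friction and masses are not known exactly. Their poses are not given: they have to be found in the camera images.
- honing_machine: grey motor housing, 200 (x) x 220 (y) x 55 mm high, fixed to the table; origin under its centre, z up. Its near strip (-x side) carries four toggle switches; behind lies the honing disc (120 mm across, top 68.5 mm above the table), the spindle standing 35 mm on the +x side of the origin. x and y below are this body's axes
- bank_on_end (a point): point on the housing top (z = 55 mm) under the pivot of toggle_1, the first of the row, at x = -68, y = +66 mm in the machine's frame
- bank_off_end (a point): the same under toggle_4, the last of the row, at x = -68, y = -66 mm; the toggles stand 44 mm apart in line between the two points. A shut gripper dragged along the row towards -y, its tips 25 to 30 mm above the housing top, throws all four
- toggle_1 (a joint): first toggle (+y end): stem with a red 12 mm ball, its centre 36 mm from the pivot, which is 1 mm above the housing top. 0 = ON, leaning 0.3 rad to +y (ball's top 41 mm above the housing); it swings towards -y to 1.3 = fully OFF, leaning 1.0 rad to -y (ball's top 27 mm up). No spring, light friction (1 N at the ball), stays where left; off above 0.8
- toggle_2 (a joint): second toggle, like toggle_1
- toggle_3 (a joint): third toggle, like toggle_1
- toggle_4 (a joint): fourth toggle (-y end), like toggle_1
- spindle_seat (a point): on the spindle's axis, on the flat clamp face (71 mm above the table) that the tight nut sits on; the threaded spindle stands 24 mm above it. Coarse LEFT-HAND thread: clockwise from above (negative yaw) loosens the nut and it climbs 3.8 mm per rad, with up to 4.5 mm of play; anticlockwise it soon jams tight
- clamp_nut: loose brass nut, 350 g: hollow hub 60 mm across, 34.5 mm high, with a black grip bar on top 52 mm long (its x), 18 mm wide, 33.5 to 63.5 mm above the origin; origin at the centre of its open underside. How far it was run up is unknown: the thread lets go after 1.2 to 1.8 rad clockwise; 0.7 rad on, a stop is felt; between (back off a little from the stop) it lifts straight off, clear 25 mm up. In the thread it cannot be pulled up
- parts_tray: loose square open steel tray, 160 x 160 mm, 22 mm high, walls and floor 4 mm thick, 800 g; origin under its centre
- dabber: brown cloth ink dabber, 42 x 40 x 58 mm, origin under its centre; to be left alone
- glass_jar: clear jar, 68 mm across, 97 mm high, origin under its centre; to be left alone
- sanding_block: brown sanding block, 50 x 86 x 26 mm, origin under its centre; to be left alone
Mind the look-alikes: they are no part of the job. There is more than one size of the clamp_nut; the one meant has the size given above.

How it is judged:
By the outcome, as a careful person would: the job done as asked, in the order asked, and still so for the second after the job is handed in, with the robot touching nothing.
It also fails if it takes over 61 s, if anything falls off the work surface, if the arm or the gripper's body presses on something with over 40 N, if the wrist force passes 120 N, or if a joint passes its speed limit or range.

## Working session

There is one attempt and no reset: what is moved stays moved. The work goes in short steps, Python scripts to look and compute and a tool call to move; the robot and the scene stay as the last step left them, time stands still between calls to the robot, and variables do not carry over. Pictures are saved under pics/ and viewed, and the job is handed in when it is done.

Besides the shell and the picture viewer there is one more tool, called after "Request:" as a command line: name --pt "numbers of a row" for each row, then --argument value for the rest. play_rows: Moves the arm, as the interface text tells. Its arguments: {"type":"object","properties":{"deltas":{"type":"array","items":{"type":"array","items":{"type":"number"}}}},"required":["deltas"]}

```bash
mkdir -p pics; ls; cat > h.py <<'E'
import numpy as np, cv2
from station import r
def snap(cam,name):
    s=r.sense(); c=r.capture(cam)
    cv2.imwrite(f'pics/{name}.png',cv2.cvtColor(c['pixels'],cv2.COLOR_RGB2BGR))
    return s,c
E
python3 - <<'E'
from h import *
s=r.sense(); print(s, r.pinch_z)
for cam in ['scene','side']:
    s,c=snap(cam,cam+'0'); print(cam,c['camera_matrix'],c['R'],c['t'])
    for n in ['honing_machine','clamp_nut','parts_tray','toggle_1','spindle_seat','dabber','glass_jar','sanding_block','bank_on_end']:
        try:
            print(n,[(np.round(d['centre'],3).tolist(),round(d['score'],2)) for d in r.spot_in(cam,n)])
        except Exception as e: print(n,e)
E
```

```text
pics
{'time_s': 0.0, 'joints': array([-5.73170212e+01,  2.20903330e+01,  3.78716805e-01, -2.71036121e-02,
       -6.84125945e+01, -1.48176800e+01]), 'joint_velocities': array([-0.01548982,  0.03588246, -0.05576011, -0.03422821, -0.034371  ,
       -0.00423223]), 'effort': array([ 4.69152801e-04, -3.90664387e+01,  1.87402260e+01,  4.21988860e+00,
        1.09869184e-02, -1.76593398e-04]), 'tcp_pos': array([ 0.19156603, -0.5942714 ,  0.22146176]), 'ee_rot': array([[-9.51833853e-01, -3.06613235e-01, -8.00393410e-04],
       [-3.06614253e-01,  9.51831628e-01,  2.06213812e-03],
       [ 1.29560921e-04,  2.20822490e-03, -9.99997553e-01]]), 'wrist_force': array([ 0.25308548, -0.04503617,  0.54201541]), 'moment': array([0.00170124, 0.00393713, 0.00065335]), 'gripper_width': 0.9961646549497645} 0.0187
scene [[418.11420198   0.         257.82969456]
 [  0.         418.11420198 191.52730151]
 [  0.           0.           1.        ]] [[ 0.72400215 -0.68961678 -0.01579845]
 [-0.29866598 -0.29274856 -0.90834845]
 [ 0.62178736  0.66236469 -0.41791566]] [-0.4057836   0.24527862  1.00114293]
honing_
[... 515 characters left out ...]
[406.51527142   0.         260.48334837]
 [  0.         406.51527142 196.72468935]
 [  0.           0.           1.        ]] [[-0.99212519 -0.12523003 -0.00224847]
 [-0.06459775  0.52698581 -0.84741553]
 [ 0.10730679 -0.84059705 -0.53092547]] [0.54989283 0.09441256 1.07888142]
honing_machine [([0.555, 0.125, 0.057], 0.84)]
clamp_nut [([0.609, 0.071, 0.107], 0.7), ([0.723, 0.081, 0.031], 0.65), ([0.618, 0.236, 0.025], 0.59)]
parts_tray [([0.508, -0.344, 0.004], 0.71)]
toggle_1 []
spindle_seat [([0.556, 0.129, 0.055], 0.94)]
dabber [([0.38, 0.116, 0.031], 0.65)]
glass_jar [([0.692, -0.224, 0.059], 0.88)]
sanding_block [([0.451, 0.362, 0.022], 0.82)]
bank_on_end [([0.557, 0.126, 0.056], 0.56)]
```

View pics/scene0.png

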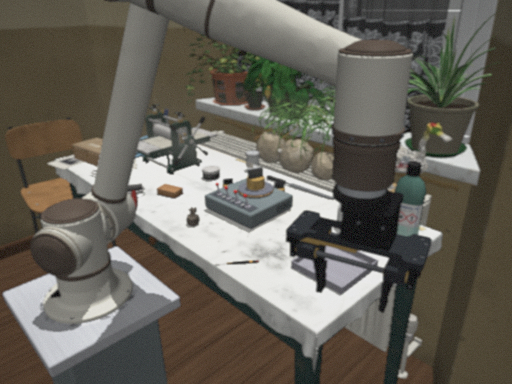

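View pics/side0.png

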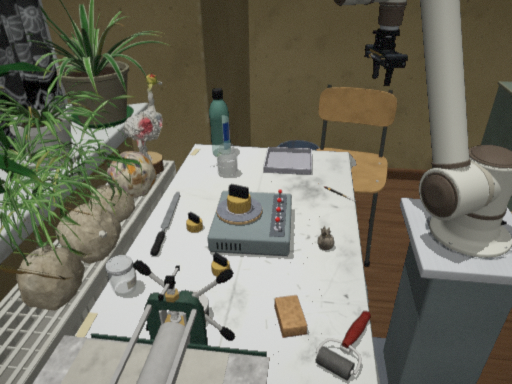

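The side view shows the machine at (250,220). The nut on its spindle is at (238,198), and two small look-alike nuts lie on the table at (194,222) and (220,265). The tray is at (289,160), the dabber at (326,237) and the sanding block at (290,313). The jars are at (227,160) and (122,275).

```bash
python3 - <<'E'
import cv2,numpy as np
a=cv2.imread('pics/side0.png')[140:290,170:350]; b=cv2.imread('pics/scene0.png')[150:240,180:310]
cv2.imwrite('pics/c1.png',cv2.resize(a,None,fx=4,fy=4,interpolation=cv2.INTER_CUBIC))
cv2.imwrite('pics/c2.png',cv2.resize(b,None,fx=6,fy=6,interpolation=cv2.INTER_CUBIC))
E
```

```text
(no output)
```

View pics/c1.png

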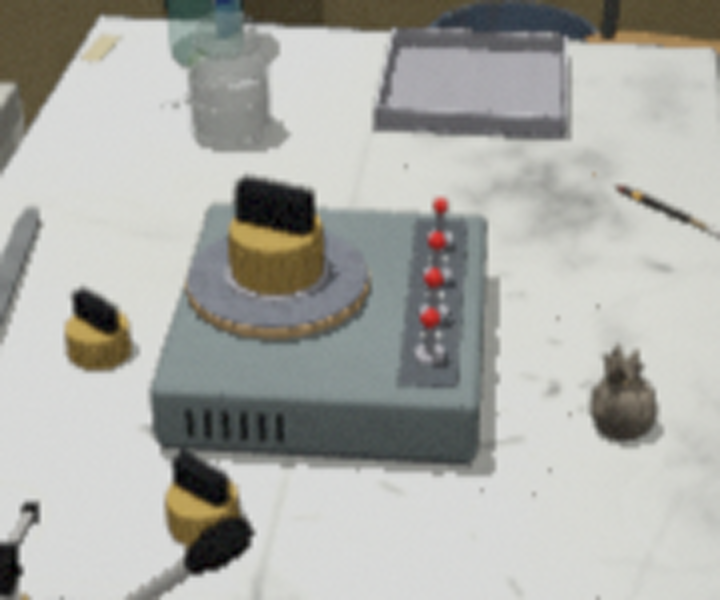

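View pics/c2.png

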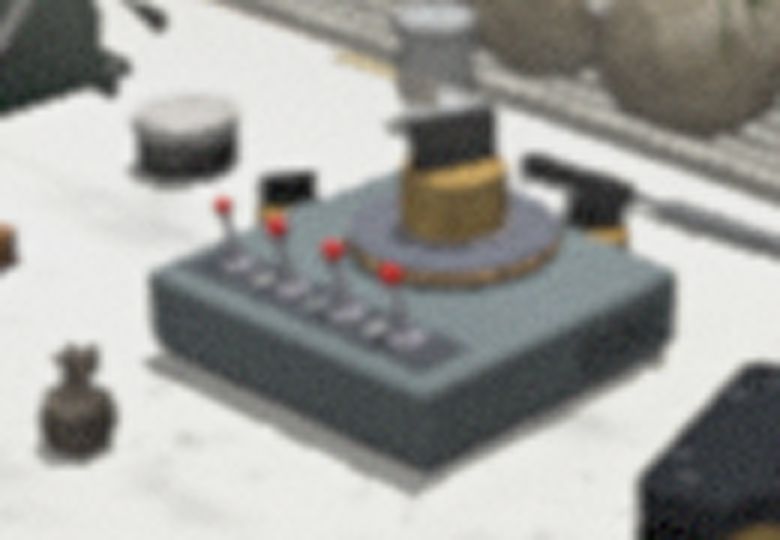

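```bash
cat >> h.py <<'E'
def redblobs(img,box=None):
    hsv=cv2.cvtColor(img,cv2.COLOR_RGB2HSV).astype(int); m=((hsv[...,0]<8)|(hsv[...,0]>172))&(hsv[...,1]>140)&(hsv[...,2]>90)
    if box:
        k=np.zeros_like(m); k[box[1]:box[3],box[0]:box[2]]=1; m&=k
    n,l,st,ce=cv2.connectedComponentsWithStats(m.astype(np.uint8))
    return [(ce[i],st[i,4]) for i in range(1,n) if st[i,4]>3]
def proj(c,X):
    p=np.atleast_2d(X)@c['R'].T+c['t']; p=p@np.array(c['camera_matrix']).T
    return p[:,:2]/p[:,2:]
def tri(cs,ps):
    A=[]
    for c,p in zip(cs,ps):
        P=np.array(c['camera_matrix'])@np.c_[c['R'],c['t']]
        A+= [p[0]*P[2]-P[0],p[1]*P[2]-P[1]]
    A=np.array(A); x=np.linalg.lstsq(A[:,:3],-A[:,3],rcond=None)[0]; return x
E
python3 - <<'E'
from h import *
_,a=snap('scene','s1');_,b=snap('side','d1')
A=redblobs(a['pixels'],(200,170,260,215));B=redblobs(b['pixels'],(265,180,300,230))
A.sort(key=lambda t:t[0][0]);B.sort(key=lambda t:-t[0][1])
print(A);print(B)
Q=[tri([a,b],[p[0],q[0]]) for p,q in zip(A,B)]
print(np.round(Q,4))
for q,p,s in zip(Q,A,B): print(proj(a,q)-p[0],proj(b,q)-s[0])
# nut spots
for cam in ['scene','side']:
    for d in r.cut_out(cam,'clamp_nut'):
        ys,xs=np.nonzero(d['region']); print(cam,d['score'],xs.min(),xs.max(),ys.min(),ys.max(),xs.mean(),ys.mean())
    for d in r.cut_out(cam,'parts_tray'):
        ys,xs=np.nonzero(d['region']); print(cam,'tray',d['score'],xs.min(),xs.max(),ys.min(),ys.max())
E
```

```text
[(array([225.5, 187.5]), np.int32(4)), (array([244.66666667, 195.11111111]), np.int32(9))]
[(array([277.2       , 218.93333333]), np.int32(15)), (array([278.        , 209.07692308]), np.int32(13)), (array([278.81818182, 199.81818182]), np.int32(11)), (array([279.5, 191. ]), np.int32(6))]
[[0.5063 0.1025 0.0789]
 [0.5162 0.0302 0.0665]]
[[-2.07225035  1.66939289]] [[-2.72220349 -2.46909357]]
[[-3.98437018  3.36048889]] [[-4.72371318 -4.54804969]]
scene 0.89 246 264 168 189 254.95530726256985 178.7150837988827
scene 0.6 223 232 178 185 226.89830508474577 181.25423728813558
scene 0.56 274 282 183 188 278.0444444444444 185.51111111111112
scene tray 0.73 291 377 246 293
side 0.73 211 229 253 275 218.82142857142858 263.788961038961
side 0.62 186 202 212 232 193.7865168539326 222.36329588014982
side 0.61 227 251 184 213 238.61049284578695 198.82670906200318
side tray 0.93 264 311 147 174
```

```bash
python3 - <<'E'
from h import *
from scipy.optimize import least_squares
_,a=snap('scene','s2');_,b=snap('side','d2')
def blobs(c,box):
    im=c['pixels'].astype(int); m=(im[...,0]-np.maximum(im[...,1],im[...,2]))
    m=np.where(m>35,m,0); k=np.zeros_like(m);k[box[1]:box[3],box[0]:box[2]]=m[box[1]:box[3],box[0]:box[2]]
    n,l,st,ce=cv2.connectedComponentsWithStats((k>0).astype(np.uint8)); o=[]
    for i in range(1,n):
        if st[i,4]<4: continue
        y,x=np.nonzero(l==i);w=k[y,x]; o.append([(x*w).sum()/w.sum(),(y*w).sum()/w.sum()])
    return np.array(o)
A=blobs(a,(205,175,255,205));B=blobs(b,(265,180,300,230))
A=A[np.argsort(A[:,0])];B=B[np.argsort(-B[:,1])]
print(A,B)
for p,q in zip(A,B): print(tri([a,b],[p,q]).round(4))
bl=np.array([[-.068,.066-.044*i+.036*np.sin(.3),.056+.036*np.cos(.3)] for i in range(4)])
def T(v,P):
    c,s=np.cos(v[2]),np.sin(v[2]); return P@np.array([[c,-s,0],[s,c,0],[0,0,1]]).T+[v[0],v[1],0]
f=lambda v:np.r_[(proj(a,T(v,bl))-A).ravel(),(proj(b,T(v,bl))-B).ravel()]
so=least_squares(f,[.55,.05,0]); print(so.x,np.degrees(so.x[2]),so.fun.round(1))
v=so.x
print('spindle',T(v,np.array([[.035,0,.071]])), 'tog',T(v,bl))
co=np.array([[sx*.1,sy*.11,z] for z in(.055,0) for sx,sy in((-1,-1),(1,-1),(1,1),(-1,1))])
for c,n in((a,'s'),(b,'d')):
    im=cv2.cvtColor(c['pixels'],cv2.COLOR_RGB2BGR); im=cv2.resize(im,None,fx=4,fy=4,interpolation=cv2.INTER_CUBIC)
    P=(proj(c,T(v,co))*4+2).astype(int)
    cv2.polylines(im,[P[:4].reshape(-1,1,2)],True,(0,255,0),1);cv2.polylines(im,[P[4:].reshape(-1,1,2)],True,(0,255,255),1)
    for z,rad in((.0685,.06),(.071,.03),(.1055,.03)):
        t=np.linspace(0,6.28,40);C=np.c_[.035+rad*np.cos(t),rad*np.sin(t),0*t+z]
        cv2.polylines(im,[(proj(c,T(v,C))*4+2).astype(int).reshape(-1,1,2)],True,(255,0,255),1)
    ctr=proj(c,T(v,np.array([[0,0,.06]])))[0]*4; x,y=ctr.astype(int)
    cv2.imwrite(f'pics/ov_{n}.png',im[y-200:y+200,x-260:x+260])
E
```

```text
[[216.85507246 183.6352657 ]
 [225.48362445 186.7871179 ]
 [235.1228978  190.99223803]
 [244.65601504 194.97932331]] [[277.09139524 218.92027224]
 [277.99846782 208.91164454]
 [278.7890625  199.59435096]
 [279.67153912 190.77128117]]
[0.499  0.1283 0.0917]
[0.5007 0.0865 0.0928]
[0.5026 0.0417 0.0919]
[ 0.5038 -0.0016  0.0921]
[0.56964949 0.0551935  0.03811535] 2.1838484671696134 [-0.6  0.6 -0.2  1.2 -0.4  0.9 -0.1  1.  -0.5  0.2 -0.5  0.  -0.4 -0.1
 -0.4 -0.1]
spindle [[0.60462407 0.05652721 0.071     ]] tog [[ 0.49877847  0.12918534  0.09039211]
 [ 0.50045514  0.0852173   0.09039211]
 [ 0.50213181  0.04124926  0.09039211]
 [ 0.50380848 -0.00271878  0.09039211]]
```

View pics/ov_s.png

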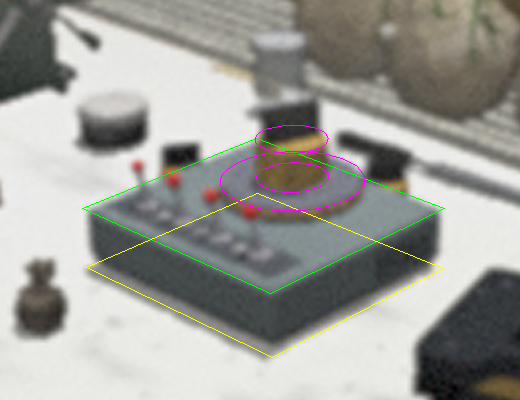

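View pics/ov_d.png

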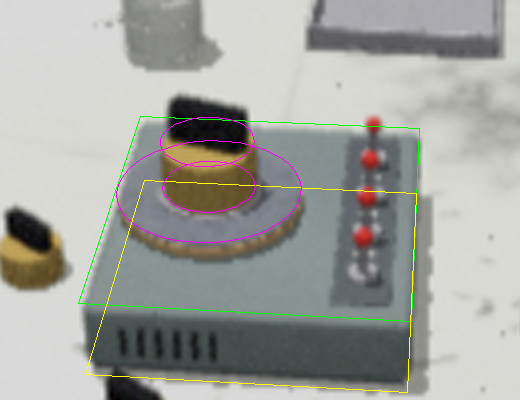

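```bash
cat >> h.py <<'E'
def wc(c,s):
    "turn wrist capture into world R,t"
    T=np.eye(4);T[:3,:3]=s['ee_rot'];T[:3,3]=s['tcp_pos']; W=T@np.array(c['T_tool_cam'])
    c=dict(c);c['R']=W[:3,:3].T;c['t']=-c['R']@W[:3,3];return c
def go(pos,yaw=None,s=None):
    "delta row from the present pose; yaw: world angle of tool x, tool down"
    from scipy.spatial.transform import Rotation as Ro
    s=s or r.sense();R=s['ee_rot']
    d=R.T@(np.array(pos)-s['tcp_pos'])/.025; w=np.zeros(3)
    if yaw is not None:
        a=np.radians(yaw);Rt=np.array([[np.cos(a),np.sin(a),0],[np.sin(a),-np.cos(a),0],[0,0,-1]])
        w=Ro.from_matrix(R.T@Rt).as_rotvec(degrees=True)/5
    return np.round(np.r_[d,w],2).tolist()
def st():
    s=r.sense();R=s['ee_rot'];print('t',s['time_s'],'tcp',s['tcp_pos'].round(4),'yawx',np.degrees(np.arctan2(R[1,0],R[0,0])).round(2),'zax',R[:,2].round(3),'J',s['joints'].round(1),'F',s['wrist_force'].round(1),'M',s['moment'].round(2),'g',round(s['gripper_width']*87,1))
    return s
E
python3 - <<'E'
from h import *
s,c=snap('wrist','w0'); print(c['T_tool_cam'],c['camera_matrix']); st()
print(go([.42,-.33,.36],-177.8))
print(go([.50,.20,.30],-177.8))
E
```

```text
[[ 1.56043280e-04 -9.59315241e-01 -2.82337110e-01  7.72352491e-02]
 [ 9.99997777e-01  7.43433497e-04 -1.97332951e-03  6.26811015e-04]
 [ 2.10294394e-03 -2.82336174e-01  9.59313224e-01 -1.62929809e-01]
 [ 0.00000000e+00  0.00000000e+00  0.00000000e+00  1.00000000e+00]] [[311.87549442   0.         252.99943239]
 [  0.         311.87549442 187.77794134]
 [  0.           0.           1.        ]]
t 1.45 tcp [ 0.1918 -0.5948  0.2225] yawx -162.13 zax [ 0.  0. -1.] J [-57.3  22.    0.5  -0.  -68.4 -14.8] F [-0.1  0.7 -0.2] M [ 0.04  0.03 -0.02] g 87.1
[-11.94, 7.28, -5.5, 0.0, 0.0, 3.13]
[-21.49, 26.48, -3.1, 0.0, 0.0, 3.13]
```

View pics/w0.png

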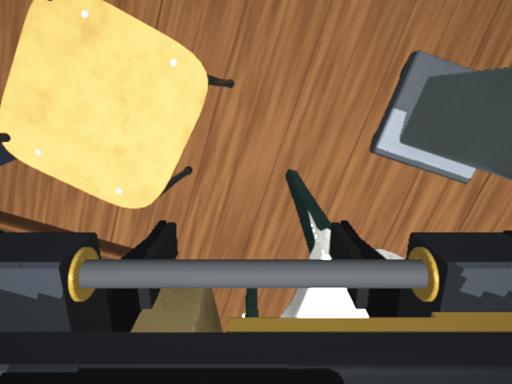

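```bash
python3 - <<'E'
from h import *
print(go([.49,-.36,.36],-177.8))
E
```

```text
[-14.24, 5.28, -5.5, 0.0, 0.0, 3.13]
```

Request:
play_rows --pt "-14.2 5.3 -5.5 0 0 3.1 0" --pt "-14.2 5.3 -5.5 0 0 3.1 0" --pt "-14.2 5.3 -5.5 0 0 3.1 0" --pt "-14.2 5.3 -5.5 0 0 3.1 0" --pt "-14.2 5.3 -5.5 0 0 3.1 0" --pt "-14.2 5.3 -5.5 0 0 3.1 0" --pt "-14.2 5.3 -5.5 0 0 3.1 0" --pt "-14.2 5.3 -5.5 0 0 3.1 0" --pt "-14.2 5.3 -5.5 0 0 3.1 0" --pt "-14.2 5.3 -5.5 0 0 3.1 0" --pt "-14.2 5.3 -5.5 0 0 3.1 0"

```text
time_s: 2.55
tcp_pos: [0.4883, -0.36, 0.3594]
ee_rot: [[-0.999, -0.041, -0.001], [-0.041, 0.999, 0.001], [0.001, 0.001, -1.0]]
wrist_force: [-0.1, -0.2, -0.3]
gripper_width: 0.077
```

```bash
python3 - <<'E'
from h import *
st();s,c=snap('wrist','w1')
print([(d['centre'],d['score']) for d in r.spot_in('wrist','parts_tray')])
print(go([.56,.055,.38],-177.8))
E
```

```text
t 2.55 tcp [ 0.4883 -0.36    0.3594] yawx -177.66 zax [-0.001  0.001 -1.   ] J [-21.1  17.   12.3  -0.  -85.3 -66.5] F [-0.1 -0.2 -0.3] M [ 0.04 -0.03 -0.01] g 6.7
[([0.4962, -0.3432, 0.0025], 0.68)]
[-3.54, 16.5, -0.82, 0.01, -0.01, 0.01]
```

View pics/w1.png

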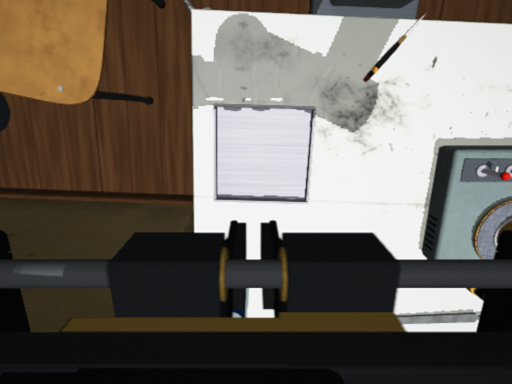

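```bash
cat >> h.py <<'E'
def onplane(c,p,z):
    K=np.array(c['camera_matrix']);d=np.linalg.inv(K)@[p[0],p[1],1];d=c['R'].T@d;o=-c['R'].T@c['t']
    return o+d*(z-o[2])/d[2]
E
python3 - <<'E'
from h import *
s=r.sense();c=wc(r.capture('wrist'),s)
a=cv2.imread('pics/w1.png')[90:215,200:330]
cv2.imwrite('pics/c3.png',cv2.resize(a,None,fx=5,fy=5,interpolation=cv2.INTER_CUBIC))
for p in [(214,104),(316,106),(308,202),(214,200)]: print(onplane(c,p,.022).round(4))
ds=r.cut_out('wrist','parts_tray')
m=ds[0]['region'].astype(np.uint8); cn=max(cv2.findContours(m,0,2)[0],key=cv2.contourArea)
w=np.array([onplane(c,p[0],.022)[:2] for p in cn],np.float32); print(cv2.minAreaRect(w),ds[0]['score'])
E
```

```text
[ 0.4246 -0.4237  0.022 ]
[ 0.4213 -0.2654  0.022 ]
[ 0.5788 -0.2638  0.022 ]
[ 0.5817 -0.423   0.022 ]
((0.5029712915420532, -0.3445392847061157), (0.1603371649980545, 0.15886461734771729), 0.6963695287704468) 0.91
```

View pics/c3.png

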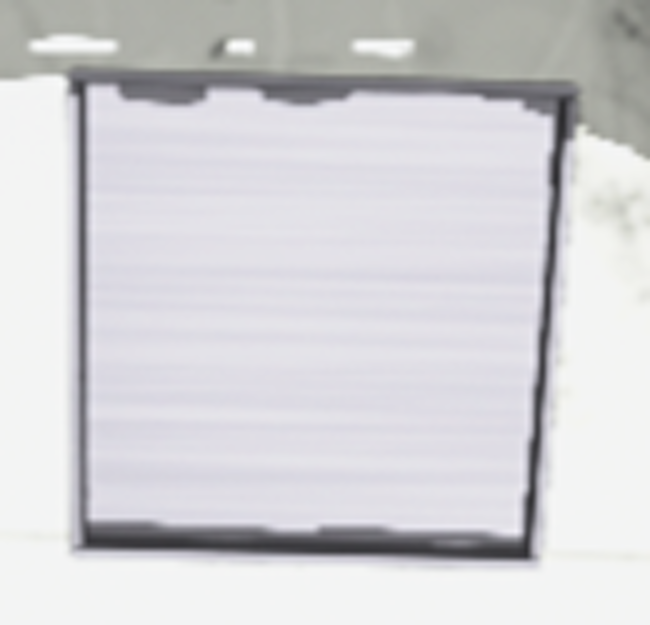

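Request:
play_rows --pt "-3.5 16.5 -0.8 0 0 0 0" --pt "-3.5 16.5 -0.8 0 0 0 0" --pt "-3.5 16.5 -0.8 0 0 0 0" --pt "-3.5 16.5 -0.8 0 0 0 0" --pt "-3.5 16.5 -0.8 0 0 0 0" --pt "-3.5 16.5 -0.8 0 0 0 0" --pt "-3.5 16.5 -0.8 0 0 0 0" --pt "-3.5 16.5 -0.8 0 0 0 0" --pt "-3.5 16.5 -0.8 0 0 0 0" --pt "-3.5 16.5 -0.8 0 0 0 0" --pt "-3.5 16.5 -0.8 0 0 0 0"

```text
time_s: 3.85
tcp_pos: [0.5592, 0.0555, 0.3798]
ee_rot: [[-0.999, -0.041, -0.001], [-0.041, 0.999, -0.0], [0.001, -0.0, -1.0]]
wrist_force: [0.0, 0.5, -0.6]
gripper_width: 0.008
```

```bash
python3 - <<'E'
from h import *
st();s,c=snap('wrist','w2')
print([(d['centre'],d['score']) for d in r.spot_in('wrist','clamp_nut')])
E
```

```text
t 3.85 tcp [0.5592 0.0555 0.3798] yawx -177.64 zax [-0.001 -0.    -1.   ] J [  22.2   12.1    8.4    0.   -86.4 -109.8] F [ 0.   0.5 -0.6] M [-0.03 -0.02 -0.01] g 0.7
[([0.6157, 0.2236, 0.0254], 0.83), ([0.5975, 0.0575, 0.1062], 0.61)]
```

View pics/w2.png

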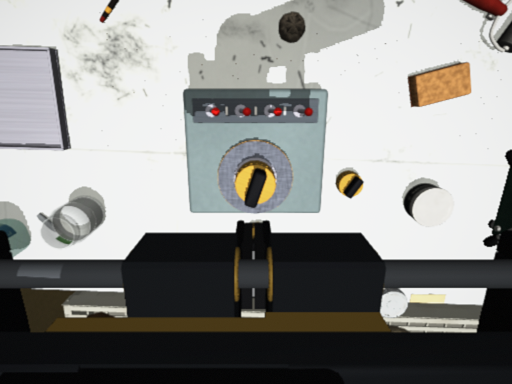

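```bash
python3 - <<'E'
from h import *
s=r.sense();c=wc(r.capture('wrist'),s)
im=c['pixels'].astype(int); m=(im[...,0]-np.maximum(im[...,1],im[...,2]))>60
k=np.zeros_like(m);k[95:130,195:320]=m[95:130,195:320]
n,l,stt,ce=cv2.connectedComponentsWithStats(k.astype(np.uint8))
for i in range(1,n): print(ce[i],stt[i,4],onplane(c,ce[i],.0904).round(4))
a=cv2.imread('pics/w2.png')[80:220,175:340]
cv2.imwrite('pics/c4.png',cv2.resize(a,None,fx=4.8,fy=4.2,interpolation=cv2.INTER_CUBIC))
# housing outline
for z,ps in((.055,[(185,90),(327,90),(321,213),(190,213)]),(.0685,[(218,175),(293,175),(256,138)])):
    for p in ps: print(z,p,onplane(c,p,z).round(4))
for p in [(248,203),(263,172)]: print(onplane(c,p,.1345).round(4))
print(go([.499,.18,.13],-177.8),go([.499,.18,.084],-177.8))
E
```

```text
[215.75510204 111.08163265] 49 [ 5.046e-01 -5.000e-04  9.040e-02]
[247.         111.08695652] 46 [0.5028 0.0436 0.0904]
[277.92156863 111.05882353] 51 [0.5011 0.0872 0.0904]
[309.         111.08695652] 46 [0.4993 0.131  0.0904]
0.055 (185, 90) [ 0.4776 -0.0507  0.055 ]
0.055 (327, 90) [0.4691 0.1612 0.055 ]
0.055 (321, 213) [0.6649 0.1721 0.055 ]
0.055 (190, 213) [ 0.6738 -0.0466  0.055 ]
0.0685 (218, 175) [0.603  0.0011 0.0685]
0.0685 (293, 175) [0.5983 0.1185 0.0685]
0.0685 (256, 138) [0.5429 0.0582 0.0685]
[0.6245 0.0501 0.1345]
[0.5796 0.0687 0.1345]
[2.21, 5.11, 10.01, -0.0, 0.0, 0.01] [2.21, 5.11, 11.85, -0.0, 0.0, 0.01]
```

View pics/c4.png

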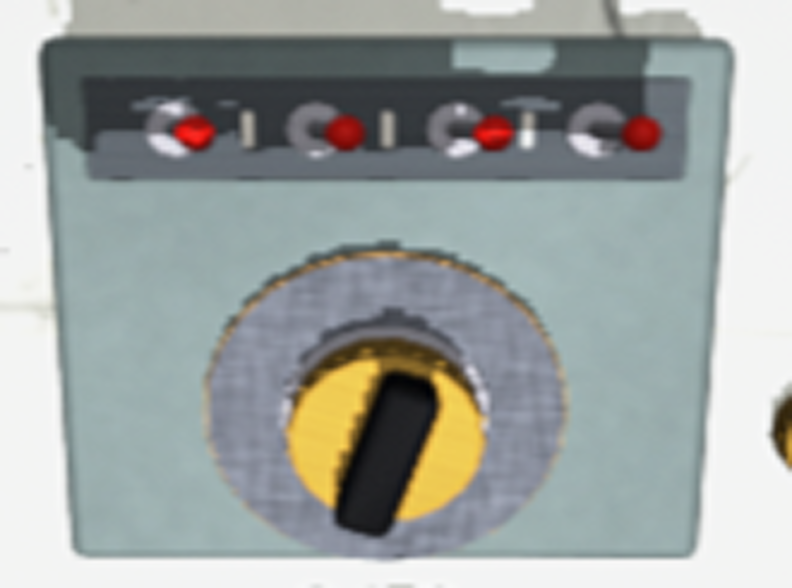

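Request:
play_rows --pt "2.2 5.1 9 0 0 0 0" --pt "2.2 5.1 9 0 0 0 0" --pt "2.2 5.1 9 0 0 0 0" --pt "2.2 5.1 9 0 0 0 0" --pt "2.2 5.1 9 0 0 0 0" --pt "2.2 5.1 9 0 0 0 0" --pt "2.2 5.1 9 0 0 0 0" --pt "2.2 5.1 11 0 0 0 0" --pt "2.2 5.1 11.9 0 0 0 0" --pt "2.2 5.1 11.9 0 0 0 0" --pt "2.2 5.1 11.9 0 0 0 0"

```text
time_s: 5.1
tcp_pos: [0.5014, 0.1811, 0.0847]
ee_rot: [[-0.999, -0.041, 0.004], [-0.041, 0.999, 0.001], [-0.004, 0.001, -1.0]]
wrist_force: [-0.9, 0.0, 0.9]
gripper_width: 0.002
```

```bash
python3 - <<'E'
from h import *
st();s,c=snap('side','d3')
a=cv2.imread('pics/d3.png')[120:290,170:370]
cv2.imwrite('pics/c5.png',cv2.resize(a,None,fx=3.5,fy=3.5,interpolation=cv2.INTER_CUBIC))
print(go([.5075,-.07,.083],-177.8))
E
```

```text
t 5.1 tcp [0.5014 0.1811 0.0847] yawx -177.67 zax [ 0.004  0.001 -1.   ] J [ 3.730e+01  2.140e+01 -2.310e+01  1.000e-01 -4.530e+01 -1.251e+02] F [-0.9  0.   0.9] M [ 0.01 -0.09  0.  ] g 0.1
[0.17, -10.06, 0.07, 0.03, 0.05, 0.03]
```

View pics/c5.png

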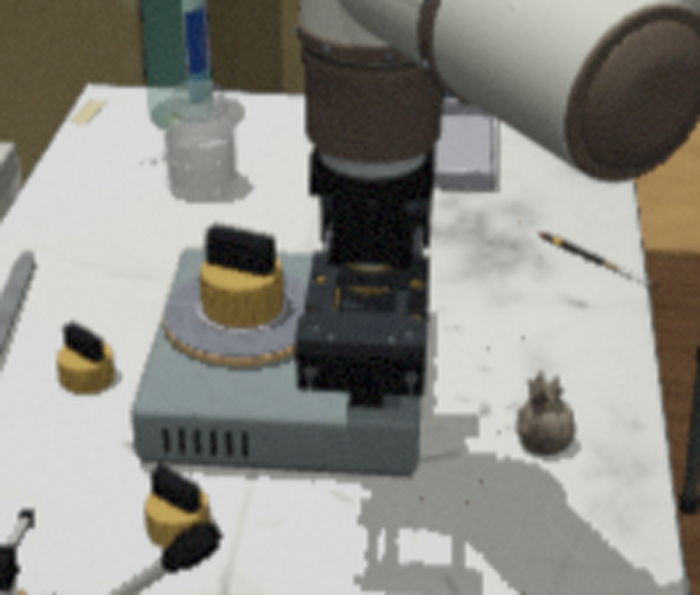

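Request:
play_rows --pt "0 -0.6 0 0 0 0 0" --pt "0.1 -1.4 0 0 0 0 0" --pt "0.1 -2.2 0 0 0 0 0" --pt "0.1 -3.0 0 0 0 0 0" --pt "0.1 -3.9 0 0 0 0 0" --pt "0.1 -4.8 0 0 0 0 0" --pt "0.1 -5.7 0 0 0 0 0" --pt "0.1 -6.6 0 0 0 0 0" --pt "0.1 -7.5 0 0 0 0 0" --pt "0.1 -8.4 0 0 0 0 0" --pt "0.1 -9.3 0 0 0 0 0" --pt "0.1 -10.2 0 0 0 0 0"

```text
time_s: 6.35
tcp_pos: [0.508, -0.0754, 0.0845]
ee_rot: [[-0.999, -0.041, 0.004], [-0.041, 0.999, 0.0], [-0.004, 0.0, -1.0]]
wrist_force: [0.9, 0.4, 0.4]
gripper_width: 0.006
```

```bash
python3 - <<'E'
from h import *
st();s,c=snap('side','d4');s,c=snap('scene','s4')
a=cv2.imread('pics/d4.png')[120:290,170:370]
b=cv2.imread('pics/s4.png')[140:250,180:320]
cv2.imwrite('pics/c6.png',np.hstack([cv2.resize(a,(400,340),interpolation=cv2.INTER_CUBIC),cv2.resize(b,(400,340),interpolation=cv2.INTER_CUBIC)]))
E
```

```text
t 6.35 tcp [ 0.508  -0.0754  0.0845] yawx -177.64 zax [ 0.004  0.    -1.   ] J [  9.7  19.8 -25.7   0.  -44.2 -97.4] F [0.9 0.4 0.4] M [-0.06 -0.03 -0.04] g 0.5
```

View pics/c6.png

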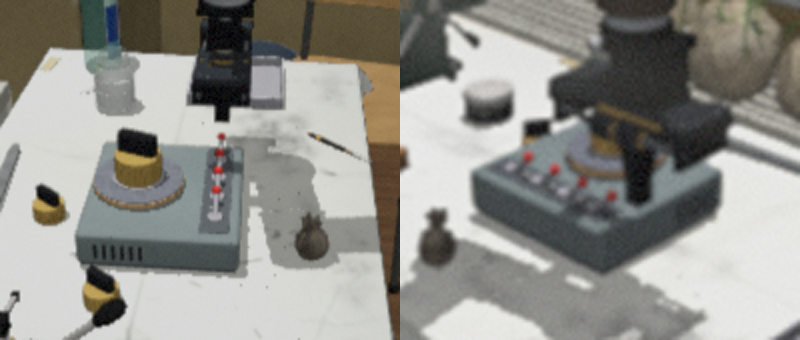

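```bash
python3 - <<'E'
from h import *
print(go([.54,.055,.30],-177.8))
E
```

```text
[-1.51, 5.2, -8.63, 0.0, 0.03, -0.01]
```

Request:
play_rows --pt "0 0 -4 0 0 0 0" --pt "0 0 -4 0 0 0 0" --pt "-1.5 5.2 -8.6 0 0 0 0" --pt "-1.5 5.2 -8.6 0 0 0 0" --pt "-1.5 5.2 -8.6 0 0 0 0" --pt "-1.5 5.2 -8.6 0 0 0 0" --pt "-1.5 5.2 -8.6 0 0 0 0" --pt "-1.5 5.2 -8.6 0 0 0 0" --pt "-1.5 5.2 -8.6 0 0 0 0"

```text
time_s: 7.35
tcp_pos: [0.5383, 0.0567, 0.2967]
ee_rot: [[-0.999, -0.04, -0.002], [-0.04, 0.999, -0.0], [0.002, -0.0, -1.0]]
wrist_force: [-0.0, 0.1, -0.2]
gripper_width: 0.007
```

```bash
python3 - <<'E'
from h import *
st();s,c=snap('wrist','w3');c=wc(c,s)
im=c['pixels'].astype(int); m=(im[...,0]-np.maximum(im[...,1],im[...,2]))>60
k=np.zeros_like(m);k[:200,150:360]=m[:200,150:360]
n,l,stt,ce=cv2.connectedComponentsWithStats(k.astype(np.uint8))
for i in range(1,n): print(ce[i],stt[i,4],onplane(c,ce[i],.056+.036*np.cos(1)).round(4))
print(go([.603,.0585,.25],-26))
E
```

```text
t 7.35 tcp [0.5383 0.0567 0.2967] yawx -177.68 zax [-0.002 -0.    -1.   ] J [  23.2   11.3   -4.    -0.   -74.8 -110.9] F [-0.   0.1 -0.2] M [-0.01  0.    0.  ] g 0.6
[175.765625 131.953125] 64 [ 0.5066 -0.0391  0.0755]
[212.19117647 132.13235294] 68 [0.505  0.0054 0.0755]
[248.53125 132.21875] 64 [0.5033 0.0497 0.0755]
[285.01449275 132.08695652] 69 [0.5013 0.0942 0.0755]
[-2.59, -0.03, 1.86, 0.03, -0.02, -30.34]
```

View pics/w3.png

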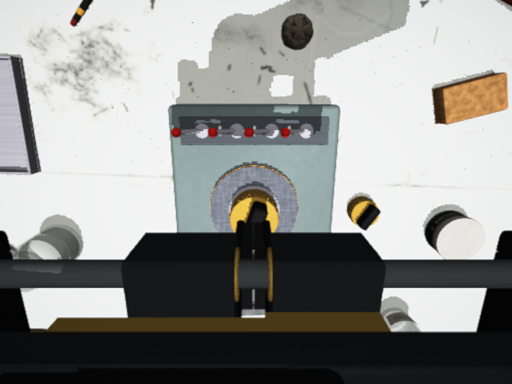

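```bash
python3 - <<'E'
from h import *
print(go([.567,.076,.30],-26))
E
```

```text
[-1.18, 0.73, -0.14, 0.03, -0.02, -30.34]
```

Request:
play_rows --pt "-1.2 0.7 -0.2 0 0 -15 50" --pt "-1.2 0.7 -0.2 0 0 -15 50" --pt "-1.2 0.7 -0.2 0 0 -15 50" --pt "-1.2 0.7 -0.2 0 0 -15 50" --pt "-1.2 0.7 -0.2 0 0 -15 50" --pt "-1.2 0.7 -0.2 0 0 -15 50" --pt "-1.2 0.7 -0.2 0 0 -15 50" --pt "-1.2 0.7 -0.2 0 0 -15 50" --pt "-1.2 0.7 -0.2 0 0 -15 50"

```text
time_s: 8.3
tcp_pos: [0.568, 0.075, 0.3015]
ee_rot: [[-0.215, -0.977, -0.002], [-0.977, 0.215, -0.001], [0.001, 0.002, -1.0]]
wrist_force: [-0.0, 0.4, 0.0]
gripper_width: 0.572
```

```bash
python3 - <<'E'
from h import *
st()
print(go([.567,.076,.30],-26))
E
```

```text
t 8.3 tcp [0.568  0.075  0.3015] yawx -102.43 zax [-0.002 -0.001 -1.   ] J [ 23.7  14.5   0.8  -0.  -76.5 -36.1] F [-0.   0.4  0. ] M [0.03 0.06 0.02] g 49.8
[-0.03, 0.05, 0.06, 0.03, 0.0, -15.29]
```

Request:
play_rows --pt "0 0 0 0 0 -15.3 50" --pt "0 0 0 0 0 -15.3 50" --pt "0 0 0 0 0 -15.3 50" --pt "0 0 0 0 0 -15.3 50" --pt "0 0 0 0 0 -15.3 50" --pt "0 0 0 0 0 -15.3 50" --pt "0 0 0 0 0 -15.3 50" --pt "0 0 0 0 0 -15.3 50" --pt "0 0 0 0 0 -15.3 50" --pt "0 0 0 0 0 -15.3 50" --pt "0 0 0 0 0 -15.3 50"

```text
time_s: 9.4
tcp_pos: [0.5682, 0.0755, 0.3019]
ee_rot: [[0.896, -0.444, -0.001], [-0.444, -0.896, -0.001], [-0.001, 0.001, -1.0]]
wrist_force: [-0.5, -0.5, 1.1]
gripper_width: 0.575
```

```bash
python3 - <<'E'
from h import *
st();s,c=snap('wrist','w4');c=wc(c,s)
print([(d['centre'],d['score']) for d in r.spot_in('wrist','clamp_nut')])
np.save('w4.npy',np.array([s['tcp_pos'],*s['ee_rot']]))
a=cv2.imread('pics/w4.png')[60:260,150:370]
cv2.imwrite('pics/c7.png',cv2.resize(a,None,fx=3,fy=3,interpolation=cv2.INTER_CUBIC))
E
```

```text
t 9.4 tcp [0.5682 0.0755 0.3019] yawx -26.36 zax [-0.001 -0.001 -1.   ] J [ 23.8  14.5   0.8  -0.  -76.5  39.9] F [-0.5 -0.5  1.1] M [-0.06  0.19  0.02] g 50.0
[([0.6045, 0.0563, 0.1048], 0.96), ([0.7254, 0.0695, 0.0248], 0.91), ([0.6232, 0.221, 0.0208], 0.62)]
```

View pics/c7.png

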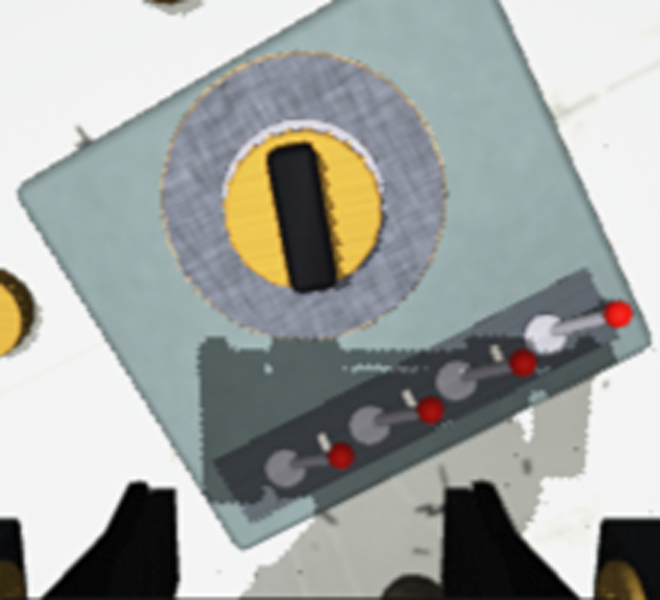

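```bash
python3 - <<'E'
from h import *
s=r.sense();c=wc(r.capture('wrist'),s)
g=c['pixels'].max(2); m=np.zeros_like(g); m[95:165,230:270]=(g[95:165,230:270]<60)
n,l,stt,ce=cv2.connectedComponentsWithStats(m); i=1+np.argmax(stt[1:,4]); print(stt[i],ce[i])
cn=cv2.findContours((l==i).astype(np.uint8),0,1)[0][0]
W=np.array([onplane(c,p[0],.1345)[:2] for p in cn],np.float32)
print(cv2.minAreaRect(W)); print(cv2.boxPoints(cv2.minAreaRect(W)))
# predicted silhouette fit
from scipy.optimize import minimize
v,u=np.nonzero(l==i)
def sil(p):
    x,y,a=p;C=np.array([[sx*.026,sy*.009,z] for sx in(-1,1) for sy in(-1,1) for z in(.1045,.1345)])
    R=np.array([[np.cos(a),-np.sin(a),0],[np.sin(a),np.cos(a),0],[0,0,1]]); P=proj(c,C@R.T+[x,y,0])
    h=cv2.convexHull((P*16).astype(np.float32)).round().astype(int); k=np.zeros((384*4,512*4),np.uint8)
    cv2.fillPoly(k,[np.round((P[:,None]*0)).astype(int)[:0]] if 0 else [((h/4+1.5)).round().astype(np.int32)],1); return k
M=cv2.resize((l==i).astype(np.uint8),None,fx=4,fy=4,interpolation=cv2.INTER_NEAREST)
f=lambda p:int(np.sum(sil(p)!=M))
b=None
for x0 in [(.603,.058,-.3)]:
    o=minimize(f,x0,method='Nelder-Mead',options=dict(initial_simplex=np.array(x0)+np.array([[0,0,0],[.004,0,0],[0,.004,0],[0,0,.1]])))
    print(o.x,np.degrees(o.x[2]),o.fun,M.sum())
# disc fit: circle
for p in [(150+303/3,60+195/3)]: print(onplane(c,p,.0685))
a=o.x
print(go([a[0],a[1],.20],np.degrees(a[2])))
E
```

```text
[240 108  23  50 762] [251.01312336 132.33070866]
((0.6055651903152466, 0.05979841947555542), (0.016592787578701973, 0.05109439790248871), 73.89889526367188)
[[0.57871926 0.05891255]
 [0.6278094  0.04474238]
 [0.6324111  0.06068429]
 [0.583321   0.07485446]]
[ 0.60466931  0.05970338 -0.26575683] -15.226744809194612 1820.0 12192
[0.60802613 0.05898201 0.0685    ]
[1.59, -0.06, 4.09, 0.0, 0.0, -2.2]
```

```bash
python3 - <<'E'
from h import *
from scipy.optimize import minimize
d=np.load('w4.npy'); base=r.capture('wrist')
def cam(tcp,R): return wc(base,dict(tcp_pos=tcp,ee_rot=R))
c4=cam(d[0],d[1:])
a=np.radians(-177.64);c2=cam(np.array([.5592,.0555,.3798]),np.array([[np.cos(a),np.sin(a),-.001],[np.sin(a),-np.cos(a),0],[.001,0,-1]]))
def mask(fn,box):
    g=cv2.imread(fn).max(2);m=np.zeros_like(g);m[box[1]:box[3],box[0]:box[2]]=g[box[1]:box[3],box[0]:box[2]]<60
    n,l,stt,ce=cv2.connectedComponentsWithStats(m);i=1+np.argmax(stt[1:,4]);print(stt[i],ce[i]);return cv2.resize((l==i).astype(np.uint8),None,fx=4,fy=4,interpolation=cv2.INTER_NEAREST)
Ms=[(c4,mask('pics/w4.png',(230,95,270,165))),(c2,mask('pics/w2.png',(240,165,272,212)))]
def sil(c,p):
    x,y,a,dz=p;C=np.array([[sx*.026,sy*.009,z+dz] for sx in(-1,1) for sy in(-1,1) for z in(.1045,.1345)])
    R=np.array([[np.cos(a),-np.sin(a),0],[np.sin(a),np.cos(a),0],[0,0,1]]);P=proj(c,C@R.T+[x,y,0])
    k=np.zeros((1536,2048),np.uint8);h=cv2.convexHull((P*64+24).round().astype(np.int32));cv2.fillConvexPoly(k,h,1,shift=4);return k
for sel in ([0],[1],[0,1]):
    f=lambda p:int(sum(np.sum(sil(Ms[j][0],p)!=Ms[j][1]) for j in sel))
    x0=np.array([.604,.059,-.28,0]); free=4 if len(sel)==2 else 3
    if free==3: g=lambda q:f(np.r_[q,0]);x=x0[:3]
    else: g=f;x=x0
    o=minimize(g,x,method='Nelder-Mead',options=dict(initial_simplex=x+np.vstack([np.zeros(free),np.diag([.004,.004,.1,.004][:free])])))
    print(sel,o.x.round(4),np.degrees(o.x[2]).round(1),o.fun)
E
```

```text
[239 108  23  50 761] [250.50459921 132.21419185]
[245 168  21  40 484] [254.90909091 187.41942149]
[0] [ 0.6056  0.0597 -0.2723] -15.6 2011.0
[1] [ 0.6038  0.06   -0.2065] -11.8 1794.0
[0, 1] [ 0.6046  0.0604 -0.2615 -0.0099] -15.0 3088.0
```

Request:
play_rows --pt "1.6 0 4 0 0 -2.2 50" --pt "1.6 0 4 0 0 -2.2 50" --pt "1.6 0 4 0 0 -2.2 50" --pt "1.6 0 4 0 0 -2.2 50" --pt "1.6 0 4 0 0 -2.2 50"

```text
time_s: 10.1
tcp_pos: [0.6055, 0.059, 0.2048]
ee_rot: [[0.965, -0.261, 0.004], [-0.261, -0.965, 0.0], [0.003, -0.001, -1.0]]
wrist_force: [0.5, -0.2, 0.4]
gripper_width: 0.574
```

```bash
python3 - <<'E'
from h import *
st();s,c=snap('wrist','w5');c=wc(c,s)
np.save('w5.npy',np.array([s['tcp_pos'],*s['ee_rot']]))
E
```

```text
t 10.1 tcp [0.6055 0.059  0.2048] yawx -15.15 zax [ 0.004  0.    -1.   ] J [ 20.8  21.   -3.7   0.1 -65.   54. ] F [ 0.5 -0.2  0.4] M [-0.07  0.13  0.02] g 49.9
```

View pics/w5.png

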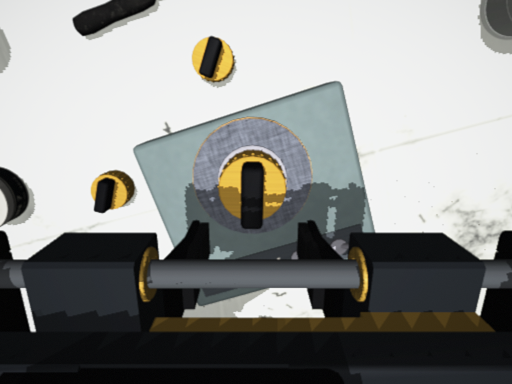

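```bash
python3 - <<'E'
from h import *
from scipy.optimize import minimize
base=r.capture('wrist')
cs=[]
for n in('w4','w5'):
    d=np.load(n+'.npy');cs.append(wc(base,dict(tcp_pos=d[0],ee_rot=d[1:])))
def mask(fn,box):
    g=cv2.imread(fn).max(2);m=np.zeros_like(g);m[box[1]:box[3],box[0]:box[2]]=g[box[1]:box[3],box[0]:box[2]]<65
    n,l,stt,ce=cv2.connectedComponentsWithStats(m);i=1+np.argmax(stt[1:,4]);print(stt[i],ce[i]);return cv2.resize((l==i).astype(np.uint8),None,fx=4,fy=4,interpolation=cv2.INTER_NEAREST)
Ms=[(cs[0],mask('pics/w4.png',(230,95,270,165))),(cs[1],mask('pics/w5.png',(235,155,270,235)))]
def sil(c,p):
    x,y,a,dz=p;C=np.array([[sx*.026,sy*.009,z+dz] for sx in(-1,1) for sy in(-1,1) for z in(.1045,.1345)])
    R=np.array([[np.cos(a),-np.sin(a),0],[np.sin(a),np.cos(a),0],[0,0,1]]);P=proj(c,C@R.T+[x,y,0])
    k=np.zeros((1536,2048),np.uint8);h=cv2.convexHull((P*64+24).round().astype(np.int32));cv2.fillConvexPoly(k,h,1,shift=4);return k
for sel in ([0],[1],[0,1]):
    f=lambda p:int(sum(np.sum(sil(Ms[j][0],p)!=Ms[j][1]) for j in sel))
    x=np.array([.604,.059,-.26,0]); best=None
    for sg in(1,-1):
        o=minimize(f,x,method='Nelder-Mead',options=dict(initial_simplex=x+sg*np.vstack([np.zeros(4),np.diag([.004,.004,.1,.005])])))
        print(sel,o.x.round(4),np.degrees(o.x[2]).round(1),o.fun)
E
```

```text
[239 108  24  50 770] [250.47012987 132.26623377]
[ 240  162   24   68 1435] [251.80069686 195.60905923]
[0] [ 0.6027  0.0612 -0.2813 -0.0238] -16.1 746.0
[0] [ 0.6031  0.0611 -0.2791 -0.0228] -16.0 750.0
[1] [ 0.6003  0.0619 -0.2923 -0.0161] -16.7 1104.0
[1] [ 0.6043  0.0608 -0.2753 -0.0041] -15.8 2239.0
[0, 1] [ 0.6017  0.0615 -0.2872 -0.0128] -16.5 2933.0
[0, 1] [ 0.6035  0.0609 -0.2925 -0.0091] -16.8 3238.0
```

```bash
python3 - <<'E'
from h import *
base=r.capture('wrist')
cs=[]
for n in('w4','w5'):
    d=np.load(n+'.npy');cs.append(wc(base,dict(tcp_pos=d[0],ee_rot=d[1:])))
print(tri(cs,[(250.5,132.3),(251.8,195.6)]))
# brass hub+bar width via the hub circle diameter : yellow mask
for n,box,c in(('w4',(220,95,285,165),cs[0]),('w5',(210,135,295,240),cs[1])):
    h=cv2.cvtColor(cv2.imread(f'pics/{n}.png'),cv2.COLOR_BGR2HSV);m=(abs(h[...,0].astype(int)-23)<8)&(h[...,1]>110)&(h[...,2]>60)
    y,x=np.nonzero(m[box[1]:box[3],box[0]:box[2]]);print(n,x.min()+box[0],x.max()+box[0],y.min()+box[1],y.max()+box[1])
    for z in(.09,.1045,.115): print(z,np.linalg.norm(onplane(c,(x.min()+box[0]-.5,200 if n=='w5' else 130),z)-onplane(c,(x.max()+box[0]+.5,200 if n=='w5' else 130),z)))
E
```

```text
[0.60516261 0.06032171 0.12299214]
w4 225 277 103 155
0.09 0.06295037394533774
0.1045 0.06051475658022486
0.115 0.05875103366066036
w5 217 285 151 218
0.09 0.06476038367316446
0.1045 0.061382923395433185
0.115 0.05893717629776569
```

Request:
play_rows --pt "0 0 1.5 0 0 0.1 50" --pt "0 0 2.8 0 0 0.1 50" --pt "0 0 3.4 0 0 0.1 50" --pt "0 0 3.8 0 0 0.1 50" --pt "0 0 3.8 0 0 0.1 50"

```text
time_s: 10.75
tcp_pos: [0.6043, 0.0589, 0.1075]
ee_rot: [[0.963, -0.269, -0.0], [-0.269, -0.963, -0.0], [-0.0, 0.0, -1.0]]
wrist_force: [-1.0, 0.3, 0.8]
gripper_width: 0.575
```

```bash
python3 - <<'E'
from h import *
st()
a=[]
for k in('side','wrist'):
    s,c=snap(k,k+'6')
    im=cv2.imread(f'pics/{k}6.png'); im=im[150:250,170:310] if k=='side' else im
    a.append(cv2.resize(im,(400,300),interpolation=cv2.INTER_CUBIC))
cv2.imwrite('pics/c8.png',np.hstack(a))
E
```

```text
t 10.75 tcp [0.6043 0.0589 0.1075] yawx -15.62 zax [-0. -0. -1.] J [ 20.8  26.1 -10.8  -0.  -53.   53.6] F [-1.   0.3  0.8] M [-0.06  0.17 -0.01] g 50.0
```

View pics/c8.png

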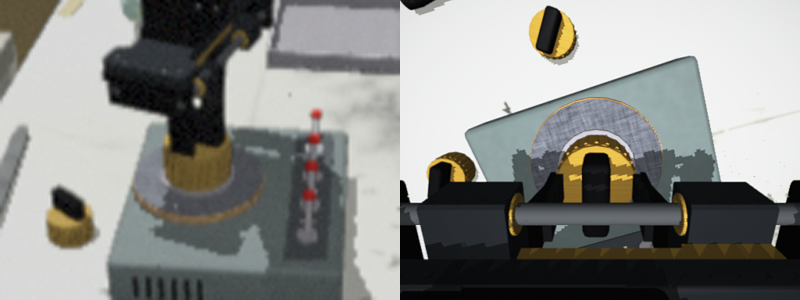

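Request:
play_rows --pt "0 0 -0.1 0 0 0 10" --pt "0 0 -0.1 0 0 0 10" --pt "0 0 -0.1 0 0 0 10" --pt "0 0 -0.1 0 0 0 10" --pt "0 0 -0.1 0 0 0 10" --pt "0 0 -0.1 0 0 0 10"

```text
time_s: 11.45
tcp_pos: [0.6049, 0.0592, 0.1103]
ee_rot: [[0.963, -0.269, 0.001], [-0.269, -0.963, 0.001], [0.001, -0.001, -1.0]]
wrist_force: [0.5, 1.7, 0.5]
gripper_width: 0.208
```

```bash
python3 - <<'E'
from h import *
st()
E
```

```text
t 11.45 tcp [0.6049 0.0592 0.1103] yawx -15.62 zax [ 0.001  0.001 -1.   ] J [ 20.8  26.  -10.6  -0.  -53.3  53.6] F [0.5 1.7 0.5] M [0.52 0.1  0.05] g 18.1
```

Request:
play_rows --pt "0 0 -0.01 0 0 0.8 10" --pt "0 0 -0.02 0 0 1.6 10" --pt "0 0 -0.03 0 0 2.4 10" --pt "0 0 -0.04 0 0 3.2 10" --pt "0 0 -0.05 0 0 4.0 10" --pt "0 0 -0.06 0 0 4.8 10" --pt "0 0 -0.07 0 0 5.6 10" --pt "0 0 -0.08 0 0 6.4 10" --pt "0 0 -0.09 0 0 7.2 10" --pt "0 0 -0.1 0 0 8.0 10"

```text
time_s: 12.45
tcp_pos: [0.6039, 0.0586, 0.1115]
ee_rot: [[0.562, -0.827, -0.002], [-0.827, -0.562, -0.0], [-0.001, 0.002, -1.0]]
wrist_force: [1.3, 0.3, -2.7]
gripper_width: 0.204
```

```bash
python3 - <<'E'
from h import *
st()
E
```

```text
t 12.45 tcp [0.6039 0.0586 0.1115] yawx -55.82 zax [-0.002 -0.    -1.   ] J [ 20.8  25.9 -10.6  -0.  -53.6  13.4] F [ 1.3  0.3 -2.7] M [ 0.16 -0.07  0.03] g 17.8
```

Request:
play_rows --pt "0 0 -0.01 0 0 0.8 10" --pt "0 0 -0.02 0 0 1.6 10" --pt "0 0 -0.03 0 0 2.4 10" --pt "0 0 -0.04 0 0 3.2 10" --pt "0 0 -0.05 0 0 4.0 10" --pt "0 0 -0.06 0 0 4.8 10" --pt "0 0 -0.07 0 0 5.6 10" --pt "0 0 -0.08 0 0 6.4 10" --pt "0 0 -0.09 0 0 7.2 10" --pt "0 0 -0.1 0 0 8.0 10"

```text
time_s: 13.45
tcp_pos: [0.6036, 0.0588, 0.1137]
ee_rot: [[-0.102, -0.995, -0.002], [-0.995, 0.102, 0.0], [0.0, 0.002, -1.0]]
wrist_force: [0.2, 2.6, -4.1]
gripper_width: 0.201
```

```bash
python3 - <<'E'
from h import *
st()
E
```

```text
t 13.45 tcp [0.6036 0.0588 0.1137] yawx -95.83 zax [-0.002  0.    -1.   ] J [ 20.8  25.8 -10.4  -0.1 -53.9 -26.6] F [ 0.2  2.6 -4.1] M [0.53 0.02 0.03] g 17.5
```

Request:
play_rows --pt "0 0 -0.01 0 0 0.8 10" --pt "0 0 -0.02 0 0 1.6 10" --pt "0 0 -0.03 0 0 2.4 10" --pt "0 0 -0.04 0 0 3.2 10" --pt "0 0 -0.05 0 0 4.0 10" --pt "0 0 -0.06 0 0 4.8 10" --pt "0 0 -0.07 0 0 5.3 10" --pt "0 0 -0.07 0 0 5.3 10"

```text
time_s: 14.25
tcp_pos: [0.6036, 0.059, 0.1154]
ee_rot: [[-0.532, -0.847, -0.002], [-0.847, 0.532, 0.0], [0.001, 0.002, -1.0]]
wrist_force: [0.2, 1.4, -3.7]
gripper_width: 0.206
```

```bash
python3 - <<'E'
from h import *
st()
E
```

```text
t 14.25 tcp [0.6036 0.059  0.1154] yawx -122.15 zax [-0.002  0.    -1.   ] J [ 20.8  25.7 -10.3  -0.1 -54.1 -52.9] F [ 0.2  1.4 -3.7] M [ 0.62 -0.04 -0.01] g 17.9
```

Request:
play_rows --pt "0 0 -0.1 0 0 0 10" --pt "0 0 -0.2 0 0 0 10" --pt "0 0 -0.3 0 0 0 10" --pt "0 0 -0.3 0 0 0 10"

```text
time_s: 14.65
tcp_pos: [0.6046, 0.0585, 0.1249]
ee_rot: [[-0.532, -0.847, 0.0], [-0.847, 0.532, -0.0], [-0.0, -0.0, -1.0]]
wrist_force: [0.5, 0.8, -3.6]
gripper_width: 0.199
```

```bash
python3 - <<'E'
from h import *
st()
E
```

```text
t 14.65 tcp [0.6046 0.0585 0.1249] yawx -122.12 zax [ 0. -0. -1.] J [ 20.8  25.1  -9.7   0.  -55.2 -52.9] F [ 0.5  0.8 -3.6] M [ 0.1   0.02 -0.01] g 17.3
```

Request:
play_rows --pt "0 0 -0.4 0 0 0 10" --pt "0 0 -0.8 0 0 0 10" --pt "0 0 -1.2 0 0 0 10" --pt "0 0 -1.8 0 0 0 10" --pt "0 0 -2.6 0 0 0 10" --pt "0 0 -3.6 0 0 0 10" --pt "0 0 -3.6 0 0 0 10"

```text
time_s: 15.35
tcp_pos: [0.6069, 0.0589, 0.2195]
ee_rot: [[-0.531, -0.847, 0.01], [-0.847, 0.531, 0.002], [-0.007, -0.007, -1.0]]
wrist_force: [0.7, 1.0, -3.4]
gripper_width: 0.203
```

```bash
python3 - <<'E'
from h import *
st();s,c=snap('side','d7');s,c=snap('scene','s7')
a=cv2.imread('pics/d7.png')[100:270,170:370]
b=cv2.imread('pics/s7.png')[100:250,150:330]
cv2.imwrite('pics/c9.png',np.hstack([cv2.resize(a,(400,340),interpolation=cv2.INTER_CUBIC),cv2.resize(b,(400,340),interpolation=cv2.INTER_CUBIC)]))
print(go([.503,-.3445,.16],-90))
E
```

```text
t 15.35 tcp [0.6069 0.0589 0.2195] yawx -122.1 zax [ 0.01   0.002 -1.   ] J [ 20.8  20.4  -2.6   0.1 -66.5 -52.9] F [ 0.7  1.  -3.4] M [ 0.1  -0.05  0.  ] g 17.7
[15.81, -5.16, 2.17, -0.0, 0.01, -6.43]
```

View pics/c9.png

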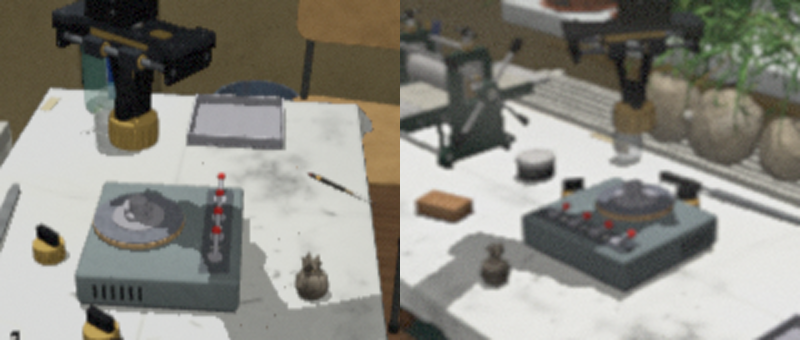

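```bash
python3 - <<'E'
from h import *
print(go([.503,-.3445,.16],-122.1))
E
```

```text
[15.81, -5.16, 2.17, -0.0, 0.01, -0.01]
```

Request:
play_rows --pt "1.0 -0.3 0 0 0 0 10" --pt "2.5 -0.8 0 0 0 0 10" --pt "4.0 -1.3 0 0 0 0 10" --pt "5.5 -1.8 0 0 0 0 10" --pt "7.0 -2.3 0 0 0 0 10" --pt "8.5 -2.8 0 0 0 0 10" --pt "10.0 -3.3 0 0 0 0 10" --pt "11.5 -3.8 0 0 0 0 10" --pt "13.0 -4.3 0.3 0 0 0 10" --pt "14.3 -4.7 0.6 0 0 0 10" --pt "15.3 -5.0 1.0 0 0 0 10" --pt "15.8 -5.2 1.5 0 0 0 10"

```text
time_s: 16.65
tcp_pos: [0.5027, -0.3465, 0.1748]
ee_rot: [[-0.534, -0.845, -0.002], [-0.845, 0.534, 0.001], [0.0, 0.003, -1.0]]
wrist_force: [-0.2, -0.5, -3.6]
gripper_width: 0.204
```

```bash
python3 - <<'E'
from h import *
st();s,c=snap('side','d8');s,c=snap('scene','s8');s,c=snap('wrist','w8');c=wc(c,s)
a=cv2.imread('pics/d8.png')[80:220,200:370]
b=cv2.imread('pics/w8.png')
cv2.imwrite('pics/c10.png',np.hstack([cv2.resize(a,(400,330),interpolation=cv2.INTER_CUBIC),cv2.resize(b,(400,330),interpolation=cv2.INTER_CUBIC)]))
print([(d['centre'],d['score']) for d in r.spot_in('wrist','parts_tray')])
print(go([.503,-.3445,.09]))
E
```

```text
t 16.65 tcp [ 0.5027 -0.3465  0.1748] yawx -122.28 zax [-0.002  0.001 -1.   ] J [-19.4  22.8  -5.5  -0.  -61.8 -12.9] F [-0.2 -0.5 -3.6] M [ 0.05 -0.01 -0.02] g 17.7
[([0.4746, -0.3689, 0.0029], 0.73)]
[0.02, 0.02, 3.41, 0.0, 0.0, 0.0]
```

View pics/c10.png

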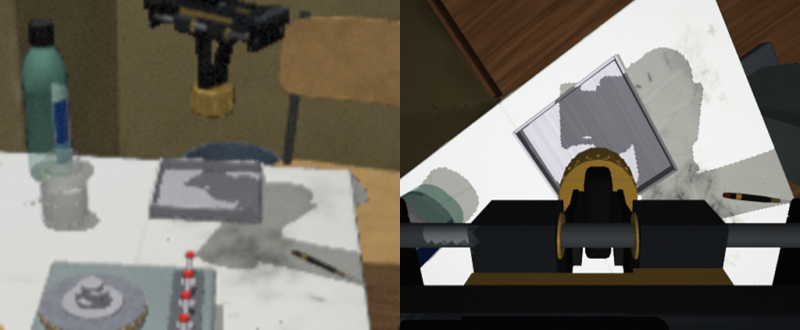

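Request:
play_rows --pt "0 0 1 0 0 0 10" --pt "0 0 2.2 0 0 0 10" --pt "0 0 3.2 0 0 0 10" --pt "0 0 4.0 0 0 0 10" --pt "0 0 4.5 0 0 0 10" --pt "0 0 4.8 0 0 0 10" --pt "0 0 4.8 0 0 0 10"

```text
time_s: 17.55
tcp_pos: [0.5046, -0.3444, 0.0564]
ee_rot: [[-0.531, -0.847, -0.001], [-0.847, 0.531, 0.0], [0.0, 0.001, -1.0]]
wrist_force: [-0.8, -0.5, -3.8]
gripper_width: 0.204
```

```bash
python3 - <<'E'
from h import *
st();s,c=snap('side','d9');s,c=snap('scene','s9')
a=cv2.imread('pics/d9.png')[120:200,240:340]
b=cv2.imread('pics/s9.png')[200:310,270:410]
cv2.imwrite('pics/c11.png',np.hstack([cv2.resize(a,(400,330),interpolation=cv2.INTER_CUBIC),cv2.resize(b,(400,330),interpolation=cv2.INTER_CUBIC)]))
E
```

```text
t 17.55 tcp [ 0.5046 -0.3444  0.0564] yawx -122.09 zax [-0.001  0.    -1.   ] J [-19.1  29.9 -13.1   0.  -47.1 -12.9] F [-0.8 -0.5 -3.8] M [0.02 0.11 0.01] g 17.8
```

View pics/c11.png

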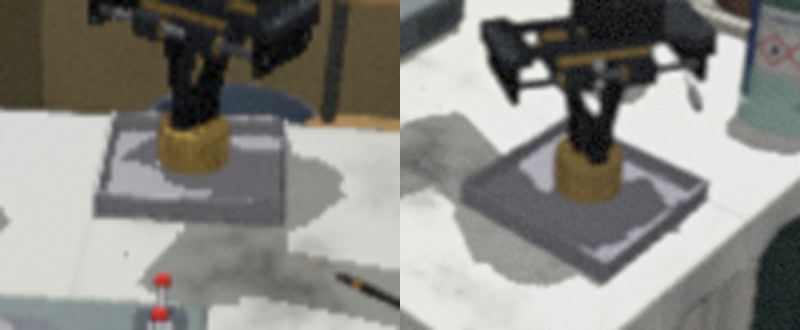

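Above the tray centre; now lower in small steps and watch for contact.

Request:
play_rows --pt "0 0 0.1 0 0 0 10" --pt "0 0 0.2 0 0 0 10" --pt "0 0 0.3 0 0 0 10" --pt "0 0 0.36 0 0 0 10" --pt "0 0 0.36 0 0 0 10"

```text
time_s: 18.15
tcp_pos: [0.5042, -0.3449, 0.0475]
ee_rot: [[-0.532, -0.847, -0.001], [-0.847, 0.532, 0.0], [0.0, 0.001, -1.0]]
wrist_force: [-0.2, -0.0, -4.4]
gripper_width: 0.209
```

```bash
python3 - <<'E'
from h import *
st()
E
```

```text
t 18.15 tcp [ 0.5042 -0.3449  0.0475] yawx -122.14 zax [-0.001  0.    -1.   ] J [-19.2  30.5 -13.6  -0.  -46.  -12.9] F [-0.2 -0.  -4.4] M [0.03 0.02 0.  ] g 18.2
```

Request:
play_rows --pt "0 0 0.04 0 0 0 10" --pt "0 0 0.08 0 0 0 10" --pt "0 0 0.1 0 0 0 10" --pt "0 0 0.1 0 0 0 10"

```text
time_s: 18.55
tcp_pos: [0.5044, -0.3449, 0.0452]
ee_rot: [[-0.532, -0.847, -0.0], [-0.847, 0.532, 0.0], [0.0, 0.0, -1.0]]
wrist_force: [0.6, 0.3, -2.8]
gripper_width: 0.207
```

```bash
python3 - <<'E'
from h import *
st()
E
```

```text
t 18.55 tcp [ 0.5044 -0.3449  0.0452] yawx -122.13 zax [-0.  0. -1.] J [-19.2  30.7 -13.7  -0.  -45.7 -12.9] F [ 0.6  0.3 -2.8] M [ 0.08  0.03 -0.  ] g 18.0
```

Request:
play_rows --pt "0 0 0.04 0 0 0 10" --pt "0 0 0.08 0 0 0 10" --pt "0 0 0.08 0 0 0 10"

```text
time_s: 18.85
tcp_pos: [0.5045, -0.3449, 0.0434]
ee_rot: [[-0.532, -0.847, 0.0], [-0.847, 0.532, -0.0], [0.0, -0.0, -1.0]]
wrist_force: [-0.4, -0.2, -3.5]
gripper_width: 0.203
```

```bash
python3 - <<'E'
from h import *
st()
E
```

```text
t 18.85 tcp [ 0.5045 -0.3449  0.0434] yawx -122.13 zax [ 0. -0. -1.] J [-19.2  30.8 -13.8   0.  -45.4 -12.9] F [-0.4 -0.2 -3.5] M [ 0.06  0.05 -0.  ] g 17.7
```

Request:
play_rows --pt "0 0 0.04 0 0 0 10" --pt "0 0 0.06 0 0 0 10" --pt "0 0 0.06 0 0 0 10"

```text
time_s: 19.15
tcp_pos: [0.5047, -0.345, 0.0432]
ee_rot: [[-0.531, -0.847, 0.0], [-0.847, 0.531, -0.001], [0.0, -0.001, -1.0]]
wrist_force: [-2.3, 3.0, 5.8]
gripper_width: 0.202
```

```bash
python3 - <<'E'
from h import *
st()
E
```

```text
t 19.15 tcp [ 0.5047 -0.345   0.0432] yawx -122.1 zax [ 0.    -0.001 -1.   ] J [-19.2  30.8 -13.8   0.  -45.4 -12.9] F [-2.3  3.   5.8] M [ 0.83  0.77 -0.05] g 17.6
```

Contact made: Fz went from -3.5 to +5.8 N. I'll release by opening partly, then back off straight up.

Request:
play_rows --pt "0 0 -0.02 0 0 0 19" --pt "0 0 -0.02 0 0 0 24" --pt "0 0 -0.02 0 0 0 30" --pt "0 0 -0.02 0 0 0 40" --pt "0 0 -0.02 0 0 0 50" --pt "0 0 -0.02 0 0 0 50"

```text
time_s: 19.75
tcp_pos: [0.5045, -0.345, 0.0422]
ee_rot: [[-0.532, -0.847, -0.0], [-0.847, 0.532, -0.0], [0.0, 0.0, -1.0]]
wrist_force: [-0.2, -1.0, 1.1]
gripper_width: 0.522
```

```bash
python3 - <<'E'
from h import *
st();s,c=snap('wrist','w9')
E
```

```text
t 19.75 tcp [ 0.5045 -0.345   0.0422] yawx -122.14 zax [-0. -0. -1.] J [-19.2  30.9 -13.8   0.  -45.3 -12.9] F [-0.2 -1.   1.1] M [-0.    0.05  0.01] g 45.4
```

View pics/w9.png

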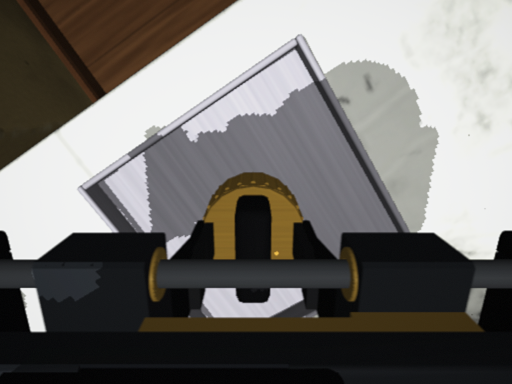

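The nut stands free between the open fingers, so the arm goes straight up.

Request:
play_rows --pt "0 0 -0.4 0 0 0 50" --pt "0 0 -1.2 0 0 0 50" --pt "0 0 -2.4 0 0 0 50" --pt "0 0 -4.2 0 0 0 50" --pt "0 0 -6.0 0 0 0 50" --pt "0 0 -8.0 0 0 0 50" --pt "0 0 -8.0 0 0 0 50" --pt "0 0 -8.0 0 0 0 50"

```text
time_s: 20.6
tcp_pos: [0.5049, -0.345, 0.2447]
ee_rot: [[-0.532, -0.847, 0.004], [-0.847, 0.532, -0.001], [-0.001, -0.004, -1.0]]
wrist_force: [-0.3, 0.3, -1.3]
gripper_width: 0.574
```

```bash
python3 - <<'E'
from h import *
st();s,c=snap('wrist','w10');snap('side','d10');snap('scene','s10')
print([(np.round(d['centre'],3),d['score']) for d in r.spot_in('side','clamp_nut')])
a=cv2.imread('pics/d10.png')[120:260,190:350]
b=cv2.imread('pics/w10.png')
cv2.imwrite('pics/c12.png',np.hstack([cv2.resize(a,(400,350),interpolation=cv2.INTER_CUBIC),cv2.resize(b,(400,350),interpolation=cv2.INTER_CUBIC)]))
E
```

```text
t 20.6 tcp [ 0.5049 -0.345   0.2447] yawx -122.14 zax [ 0.004 -0.001 -1.   ] J [-19.2  19.8   0.3  -0.  -70.2 -12.9] F [-0.3  0.3 -1.3] M [ 0.07  0.12 -0.01] g 50.0
[(array([0.62 , 0.239, 0.026]), 0.88), (array([ 0.508, -0.328,  0.041]), 0.87), (array([0.725, 0.08 , 0.027]), 0.58), (array([0.565, 0.117, 0.056]), 0.54)]
```

View pics/c12.png

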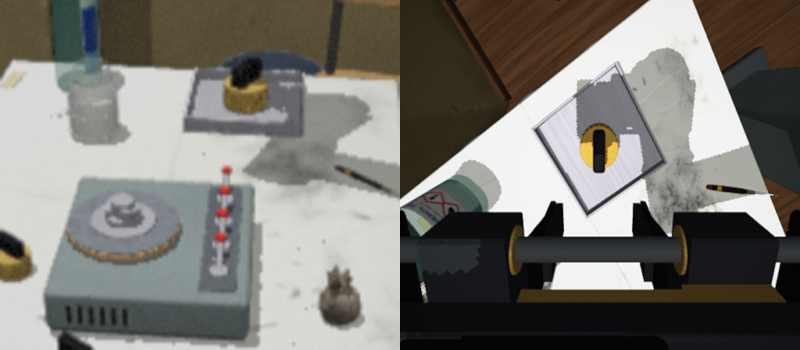

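View pics/s10.png

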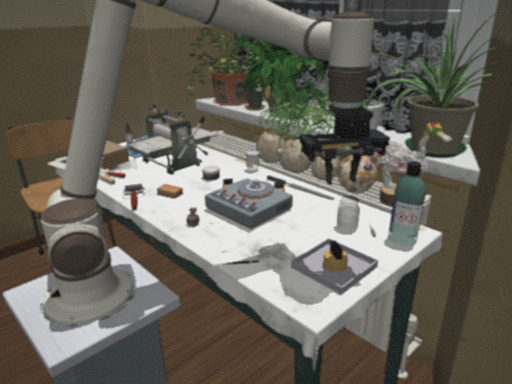

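```bash
python3 - <<'E'
from h import *
a=r.capture('scene');b=r.capture('side')
def blobs(c,box):
    im=c['pixels'].astype(int); m=(im[...,0]-np.maximum(im[...,1],im[...,2]))
    m=np.where(m>35,m,0); k=np.zeros_like(m);k[box[1]:box[3],box[0]:box[2]]=m[box[1]:box[3],box[0]:box[2]]
    n,l,st,ce=cv2.connectedComponentsWithStats((k>0).astype(np.uint8)); o=[]
    for i in range(1,n):
        if st[i,4]<4: continue
        y,x=np.nonzero(l==i);w=k[y,x]; o.append([(x*w).sum()/w.sum(),(y*w).sum()/w.sum()])
    return np.array(o)
A=blobs(a,(205,175,270,215));B=blobs(b,(265,175,300,230))
A=A[np.argsort(A[:,0])];B=B[np.argsort(-B[:,1])]
for p,q in zip(A,B): print(tri([a,b],[p,q]).round(4))
r.finish_job(); st()
E
```

```text
[0.5002 0.092  0.0796]
[0.5019 0.0476 0.08  ]
[0.5037 0.0042 0.0803]
[ 0.5048 -0.0402  0.0794]
the job is handed in; nothing more can be done
the job is handed in; nothing more can be done
```

The machine is ready for the disc change: all four toggles are off, and the clamp nut stands upright in the steel tray. I handed the job in after about 21 s of the 61 s allowed.

- **Toggles:** I dragged the shut gripper along the row first. Each ball moved about 37 mm towards -y and dropped from about 92 to 80 mm high. That puts each joint near 1.1 rad, past the 0.8 off point, though not at full travel. A second check from two cameras just before handing in agreed.
- **Clamp nut:** I gripped it by its bar and turned it 106° clockwise. It then lifted with only its own weight on the wrist. It touched the tray floor near the tray's centre, where I released it. The last pictures show it standing upright, with nothing touching the robot.
- **Left alone:** I saw no change to the dabber, the jar, the sanding block or the two smaller look-alike nuts. I judged this from the pictures and did not measure their positions again.

**Disagreeing check:** my fit of the nut's bar to the wrist pictures put it about 10 mm too low. The hub's apparent width and a two-view measurement both matched the stated height, so I relied on those, and the grasp and release confirmed it.

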